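# Switch the darkroom over for printing

### The arm

A 6-joint arm with a two-finger parallel gripper is mounted at the origin on the work surface; the furniture and walls round the work are solid. World frame = base frame: x ahead of the robot, y to its left, z up, the work surface at z = 0. Lengths are in m, angles in degrees, forces in N, time in s.
With the tool pointing down it reaches from about 0.3 to 0.95 m from the base axis. Payload 3.1 kg.
Tool frame: the origin (TCP) lies on the front face of the gripper's body, between the roots of the fingers; the fingertips stand 73 mm ahead of it and the grasp point (between the pads) lies 54 mm ahead of it; z points along the fingers, y is the line along which they close (so a half turn about z gives the same grasp; the last joint's range is limited). The gripper opens to 85 mm and grips with 20 to 120 N. Pads are 22 mm wide; open, the fingers measure 114 mm over their backs; the gripper's body (76 mm by 85 mm) begins 54 mm behind the grasp point. The pads swing forward as they close: fully open they stand 13 mm farther back than shut.
Start: joints at [-73.264, 17.653, 93.61, -0, 68.738, -3.994], TCP at [0.221, -0.585, 0.304] pointing down, gripper open.
Joint ranges: [-175.34, 175.34], [-45.06, 112.39], [2.9, 150.54], [-68.45, 248.45], [3.09, 151.38], [-168.51, 168.51]. Speed limits (degrees/s): [159.86, 159.86, 180, 180, 180, 180].

### API

Orientations are given as [roll, pitch, yaw] about the fixed x, y, z axes, in that order (R = Rz(yaw) Ry(pitch) Rx(roll)).
In Python, from plant import bot gives the robot as it stands.
- The arm moves only by the tool jog_arm, never from a script. Its argument "steps" is a list of rows, each a list of 7 numbers: the shift along the tool's x, y, z in mm, then the turn, a rotation vector about the tool's x, y, z in degrees, then the finger opening in mm, from 0 to 85.4. A call has 1 to 10 rows; each row shifts and turns the commanded pose from where the row before left it, along the tool's axes as they then stand; what a row does not reach is not made up. A row lasts 1/8 s, in which the tool goes at most 62.5 mm and 10.7 degrees, less where a joint would pass 70% of its speed; a pose out of reach is approached as far as the arm can. A call with a gripper value outside its range is refused whole. The fingers move at their own pace and stop on an object; "newtons" is the grip in N (left out, the last holds). Time passes only in rows, so rows that do not move let the fingers close. It gives the time, the measured TCP pose, the force, the opening and the grip force at its end, in the units of the state.
- bot.observe(): the state, without advancing time (a new reading comes with each control period).
- bot.get_image(name): name is "scene" or "top"; returns the picture (384x512x3 uint8, red, green, blue); there is no depth.
- bot.camera_model(name): a dict with "fx", "fy", "cx", "cy" (pixels), "R" (3x3) and "t" (3): a world point X has camera coordinates R X + t. Camera axes: x right, y down, z forward; pixel columns grow to the right and rows downward; lengths in m; the calibration is good to about 2 mm. A picture is of the moment at which its call begins. camera_model takes no time and is no camera call.
- bot.sign_off(): hands the job in; it is judged then, once.
The state is a dict: "time_s": time; "joint_pos": joint angles; "joint_vel": joint speeds; "joint_torque": joint torques, N m; "position": TCP position; "tool_rot": TCP orientation; "force": force on the tool from outside, world axes, zero at the start; "ft_torque": the same for the moment, N m; "finger_gap": finger opening in m; "gripper_force": force on a finger pad.
Only numpy, scipy, OpenCV 4.12 (cv2) and the standard library are available. Lean on these libraries where they do the work, as an engineer would, in place of code of your own. Each camera call takes 0.05 s, during which the arm holds its last target. There are 200 camera calls.

### The job

Make the darkroom ready for printing: with a fingertip, lightly press the red key (safelight), then the yellow key (extractor fan), then the green key (enlarger lamp), each well down so that it stays down, in that order. Do not press the white key (room light), do not grasp, lift or shove the switch boxes, and leave the film cassette and the dropper bottle standing where they are.

Things in the scene. Friction and masses are not known exactly. Their poses are not given: they have to be found in the camera images.
- red_box: loose grey plastic switch box with a red key (safelight), 80x80 mm, 36 mm high to its flat top, 0.4 to 0.85 kg, standing on rubber feet; origin at the centre of its underside, z up
- red_top (a point): centre of the flat top of the red key, a round cap 36 mm across in the middle of the box; 12 mm above the box's top (48 mm above the worktop) when up, and it moves down with the key
- red_key (a joint): how far the red key is pressed down, m: 0 up, 0.008 at its stop. It starts within 0.0015 of up. It resists with 3 N at first, rising evenly to 5.4 N at the stop, and stays where it is left
- yellow_box: loose grey plastic switch box with a yellow key (extractor fan), 80x80 mm, 36 mm high to its flat top, 0.4 to 0.85 kg, standing on rubber feet; origin at the centre of its underside, z up
- yellow_top (a point): centre of the flat top of the yellow key, a round cap 36 mm across in the middle of the box; 12 mm above the box's top (48 mm above the worktop) when up, and it moves down with the key
- yellow_key (a joint): how far the yellow key is pressed down, m: 0 up, 0.008 at its stop. It starts within 0.0015 of up. It resists with 3 N at first, rising evenly to 5.4 N at the stop, and stays where it is left
- green_box: loose grey plastic switch box with a green key (enlarger lamp), 80x80 mm, 36 mm high to its flat top, 0.4 to 0.85 kg, standing on rubber feet; origin at the centre of its underside, z up
- green_top (a point): centre of the flat top of the green key, a round cap 36 mm across in the middle of the box; 12 mm above the box's top (48 mm above the worktop) when up, and it moves down with the key
- green_key (a joint): how far the green key is pressed down, m: 0 up, 0.008 at its stop. It starts within 0.0015 of up. It resists with 3 N at first, rising evenly to 5.4 N at the stop, and stays where it is left
- white_box: loose grey plastic switch box with a white key (room light, to be left alone), 80x80 mm, 36 mm high to its flat top, 0.4 to 0.85 kg, standing on rubber feet; origin at the centre of its underside, z up
- white_top (a point): centre of the flat top of the white key, a round cap 36 mm across in the middle of the box; 12 mm above the box's top (48 mm above the worktop) when up, and it moves down with the key
- white_key (a joint): how far the white key is pressed down, m: 0 up, 0.008 at its stop. It starts within 0.0015 of up. It resists with 3 N at first, rising evenly to 5.4 N at the stop, and stays where it is left
- cassette_1: loose silver-grey 35 mm film cassette with black ends, 25x28 mm, 51 mm tall, standing on end about 90 mm from the middle of the red-keyed box; origin at the centre of its underside
- dropper_bottle: loose white dropper bottle with a red spout, 42 mm across, 113 mm tall, standing about 95 mm from the middle of the green-keyed box; origin at the centre of its underside

How it is judged (in metres and radians):
On the way, in this order (a step that is already met when the one before it is completed fails the run):
1. the red key is down (at least 5 mm of its 8 mm) (value of joint red_key above 0.005 m), for 0.1 s.
2. the yellow key is down (at least 5 mm of its 8 mm) (value of joint yellow_key above 0.005 m), for 0.1 s.
3. the green key is down (at least 5 mm of its 8 mm) (value of joint green_key above 0.005 m), for 0.1 s.
At the end, for the whole second after the job is handed in: The red, yellow and green keys are each at least 5 mm down, the white key is less than 3 mm down, and the four boxes, the cassette and the bottle stand upright, at rest, within 25 mm of where they started (value of joint each of red_key, yellow_key, green_key above 0.005 m and value of joint white_key below 0.003 m and distance of each of red_box, yellow_box, green_box, white_box, cassette_1, dropper_bottle from where it was at the start of the episode below 0.025 m and angle between each of red_box, yellow_box, green_box, white_box, cassette_1, dropper_bottle's own z axis and vertical below 0.1 rad and linear speed of each of red_box, yellow_box, green_box, white_box, cassette_1, dropper_bottle below 0.02 m/s); the robot touches nothing.
It fails at once if a key is pressed out of order: yellow over 3 mm before red is down, or green over 3 mm before red and yellow are down ((value of joint yellow_key above 0.003 m and value of joint red_key below 0.005 m) or (value of joint green_key above 0.003 m and value of joint any of red_key, yellow_key below 0.005 m)).
It fails at once if the white key is pressed (3 mm or more) (not (value of joint white_key below 0.003 m)).
It fails at once if a switch box is pressed or struck hard (over 25 N) (contact force between any of the fingers, the arm and red_box above 25 N or contact force between any of the fingers, the arm and yellow_box above 25 N or contact force between any of the fingers, the arm and green_box above 25 N or contact force between any of the fingers, the arm and white_box above 25 N).
It fails at once if a switch box, the cassette or the bottle is lifted (over 8 mm) (height (world z) of any of red_box, yellow_box, green_box, white_box, cassette_1, dropper_bottle above 0.008 m).
It fails at once if a switch box, the cassette or the bottle is shoved over 25 mm or tipped (not (distance of each of red_box, yellow_box, green_box, white_box, cassette_1, dropper_bottle from where it was at the start of the episode below 0.025 m and angle between each of red_box, yellow_box, green_box, white_box, cassette_1, dropper_bottle's own z axis and vertical below 0.1 rad)).
It also fails if it takes over 48 s, if anything falls off the work surface, if the arm or the gripper's body presses on something with over 40 N, if the wrist force passes 120 N, or if a joint passes its speed limit or range.

## Working session

There is one attempt and no reset: what is moved stays moved. The work goes in short steps, Python scripts to look and compute and a tool call to move; the robot and the scene stay as the last step left them, time stands still between calls to the robot, and variables do not carry over. Pictures are saved under pics/ and viewed, at most 10 in all, crops included, and the job is handed in when it is done.

Besides the shell and the picture viewer there is one more tool, called after "Call:" by a JSON object that holds its "method" and its "body", one argument or row to a line. jog_arm: Moves the arm, as the interface text tells. Its arguments: {"type":"object","properties":{"steps":{"type":"array","items":{"type":"array","items":{"type":"number"}}},"newtons":{"type":"number"}},"required":["steps"]}

```bash
mkdir -p pics
python3 - <<'E'
from plant import bot
import cv2
for n in("top","scene"):
    cv2.imwrite(f"pics/{n}0.png",cv2.cvtColor(bot.get_image(n),cv2.COLOR_RGB2BGR))
    print(n,bot.camera_model(n))
print(bot.observe())
E
```

```text
top {'fx': 467.1720351506305, 'fy': 467.1720351506305, 'cx': 253.54741102543258, 'cy': 191.62382302522644, 'R': array([[ 0.02979074, -0.99944183, -0.01511781],
       [-0.98142854, -0.02637973, -0.1900056 ],
       [ 0.18950074,  0.02049745, -0.9816666 ]]), 't': array([-4.72834911e-04,  5.54215555e-01,  1.02914591e+00])}
scene {'fx': 389.96187528417096, 'fy': 389.96187528417096, 'cx': 251.66922492917118, 'cy': 197.14999068434426, 'R': array([[ 0.99105047, -0.13231224,  0.01767594],
       [-0.07708072, -0.67533912, -0.73346822],
       [ 0.10898408,  0.72554155, -0.67949388]]), 't': array([-0.53659443,  0.09246898,  0.82370121])}
{'time_s': 0.1, 'joint_pos': array([-7.32634125e+01,  1.77020087e+01,  9.36816196e+01,  2.24215864e-03,
        6.87400032e+01, -3.99283293e+00]), 'joint_vel': array([ 0.05291849, -0.0880539 , -0.22204177, -0.05828518, -0.09692678,
       -0.07136857]), 'joint_torque': array([-1.59860432e-03, -4.16408193e+01, -2.77643466e+01, -1.80989000e-04,
        3.95786483e-03,  3.83177607e-06]), 'position': array([ 0.22103853, -0.58396683,  0.30273973]), 'tool_rot': array([-1.79876814e+02, -1.06914050e-02,  2.07285937e+01]), 'force': array([-0.07061252,  0.81481759, -0.15199273]), 'ft_torque': array([-0.05496249, -0.03763189,  0.00074878]), 'gripper_force': 0.0, 'finger_gap': 0.08546258860841308}
```

View pics/top0.png

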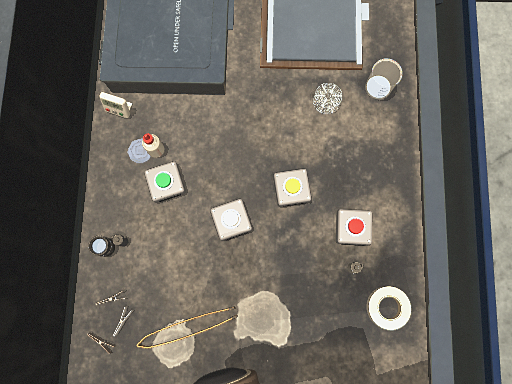

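View pics/scene0.png

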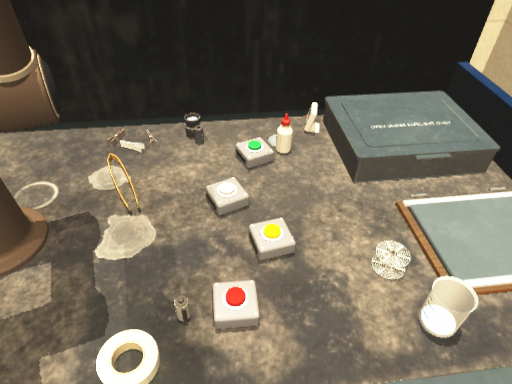

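The top picture shows green at (163,180), white (231,218), yellow (293,186) and red (356,227). The bottle is at (152,145) and the cassette at (356,267). I'll compute the key positions from both cameras.

```bash
cat > h.py <<'E'
import numpy as np,cv2
def ray(c,u,v,z):
    R,t=c["R"],c["t"]; o=-R.T@t
    d=R.T@np.array([(u-c["cx"])/c["fx"],(v-c["cy"])/c["fy"],1])
    return o+d*(z-o[2])/d[2]
seeds={"top":dict(red=(356,227),yellow=(293,186),green=(163,180)),"scene":dict(red=(235,296),yellow=(272,231),green=(255,145))}
hue=dict(red=0,yellow=30,green=65)
def keys(img,n):
    h=cv2.cvtColor(img,cv2.COLOR_RGB2HSV).astype(int); out={}
    for k,(u,v) in seeds[n].items():
        dh=abs((h[...,0]-hue[k]+90)%180-90)
        m=((dh<14)&(h[...,1]>140)&(h[...,2]>90)).astype(np.uint8)
        w=np.zeros_like(m); w[v-20:v+20,u-20:u+20]=1
        _,l,s,c=cv2.connectedComponentsWithStats(m*w); i=1+s[1:,4].argmax(); out[k]=(*c[i],s[i,2:])
    return out
E
python3 - <<'E'
from plant import bot
from h import *
for n in("top","scene"):
    c=bot.camera_model(n)
    for k,(u,v,s) in keys(bot.get_image(n),n).items(): print(n,k,round(u,1),round(v,1),s,ray(c,u,v,.048).round(4))
c=bot.camera_model("top")
for k,u,v,z in(("white",231,218,.048),("cass",356,267,.051),("bottle",148,137,.113)): print(k,ray(c,u,v,z).round(3))
o=bot.observe(); print(o["position"],o["tool_rot"])
E
```

```text
top red 355.6 225.7 [ 16  15 180] [ 0.4818 -0.2204  0.048 ]
top yellow 292.4 185.1 [14 15 61] [ 0.573  -0.0748  0.048 ]
top green 162.6 180.4 [14 13 41] [0.5761 0.2294 0.048 ]
scene red 235.1 296.3 [ 19  19 295] [ 0.4812 -0.2259  0.048 ]
scene yellow 271.7 230.7 [ 17  14 187] [ 0.571  -0.0815  0.048 ]
scene green 254.3 144.8 [12  9 86] [0.5768 0.2205 0.048 ]
white [0.492 0.065 0.048]
cass [ 0.388 -0.22   0.051]
bottle [0.661 0.255 0.113]
[ 0.22109943 -0.5841665   0.30307698] [-1.79916539e+02 -7.05067909e-03  2.07302685e+01]
```

Call:
{"method": "jog_arm", "body": {
  "steps": [
    [0, 0, 0, 0, 0, 10.4, 0],
    [0, 0, 0, 0, 0, 10.3, 0],
    [32, -45, 0, 0, 0, 0, 0],
    [32, -45, 0, 0, 0, 0, 0],
    [32, -45, 0, 0, 0, 0, 0],
    [32, -45, 0, 0, 0, 0, 0],
    [32, -45, 0, 0, 0, 0, 0],
    [32, -45, 0, 0, 0, 0, 0],
    [32, -45, 0, 0, 0, 0, 0],
    [0, 0, 0, 0, 0, 0, 0]
  ]
}}

```text
time_s: 1.45
position: [0.4466, -0.2664, 0.3038]
tool_rot: [-179.9, -0.0, 0.3]
force: [-0.8, -0.8, -0.5]
finger_gap: -0.0001
gripper_force: 0.0
```

Call:
{"method": "jog_arm", "body": {
  "steps": [
    [35, -43, 0, 0, 0, 0, 0],
    [0, 0, 40, 0, 0, 0, 0],
    [0, 0, 45, 0, 0, 0, 0],
    [0, 0, 45, 0, 0, 0, 0],
    [0, 0, 32, 0, 0, 0, 0],
    [0, 0, 0, 0, 0, 0, 0],
    [0, 0, 0, 0, 0, 0, 0]
  ]
}}

```text
time_s: 2.33
position: [0.4806, -0.2275, 0.1429]
tool_rot: [179.9, -0.1, -0.0]
force: [-0.3, 0.7, 0.1]
finger_gap: 0.0001
gripper_force: 0.0
```

Run:
```python
from plant import bot
import cv2,numpy as np
a=cv2.cvtColor(bot.get_image("scene"),cv2.COLOR_RGB2BGR)[190:350,135:345]
b=cv2.cvtColor(bot.get_image("top"),cv2.COLOR_RGB2BGR)[150:310,250:450]
cv2.imwrite("pics/r1.png",cv2.resize(np.hstack([a,b]),None,fx=1.9,fy=1.9,interpolation=2))
o=bot.observe();print(o["position"],o["tool_rot"],o["force"])
```

```text
[ 0.4812425  -0.22754598  0.14385409] [ 1.79884039e+02 -1.91176960e-01  7.96642259e-03] [ 0.08897372 -0.66796563  0.28983941]
```

View pics/r1.png

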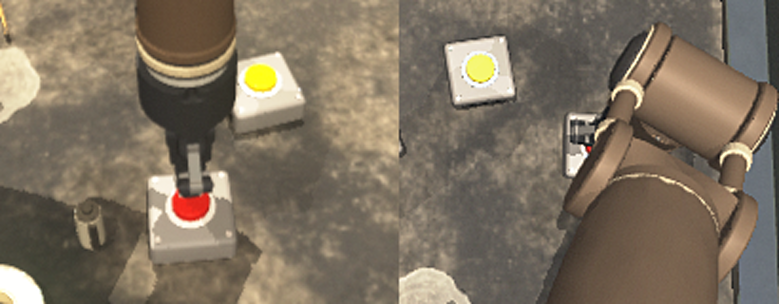

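The closed fingertips are over the red key in the scene crop, with the tip at about (195,185) and the cap at (190,205). Next I descend.

Call:
{"method": "jog_arm", "body": {
  "steps": [
    [0, -4, 10, 0, 0, 0, 0],
    [0, 0, 8, 0, 0, 0, 0],
    [0, 0, 3, 0, 0, 0, 0],
    [0, 0, 2, 0, 0, 0, 0],
    [0, 0, 0, 0, 0, 0, 0]
  ]
}}

```text
time_s: 3.05
position: [0.4801, -0.2225, 0.1187]
tool_rot: [180.0, -0.0, 0.0]
force: [-0.5, -0.3, -0.9]
finger_gap: -0.0002
gripper_force: 0.0
```

Call:
{"method": "jog_arm", "body": {
  "steps": [
    [0, 0, 1.5, 0, 0, 0, 0],
    [0, 0, 1.5, 0, 0, 0, 0],
    [0, 0, 0, 0, 0, 0, 0]
  ]
}}

```text
time_s: 3.42
position: [0.4804, -0.2227, 0.1162]
tool_rot: [180.0, -0.1, 0.0]
force: [-0.1, 0.1, 3.4]
finger_gap: -0.0003
gripper_force: 1.7
```

Call:
{"method": "jog_arm", "body": {
  "steps": [
    [0, 0, 1, 0, 0, 0, 0],
    [0, 0, 1, 0, 0, 0, 0],
    [0, 0, 0, 0, 0, 0, 0]
  ]
}}

```text
time_s: 3.8
position: [0.4804, -0.2227, 0.1141]
tool_rot: [180.0, -0.1, 0.0]
force: [-0.0, 0.3, 4.3]
finger_gap: 0.0001
gripper_force: 2.1
```

Call:
{"method": "jog_arm", "body": {
  "steps": [
    [0, 0, 1, 0, 0, 0, 0],
    [0, 0, 0, 0, 0, 0, 0]
  ]
}}

```text
time_s: 4.05
position: [0.4804, -0.2227, 0.113]
tool_rot: [180.0, -0.1, 0.0]
force: [0.7, -1.3, 4.7]
finger_gap: -0.0001
gripper_force: 2.2
```

Call:
{"method": "jog_arm", "body": {
  "steps": [
    [0, 0, 0.7, 0, 0, 0, 0],
    [0, 0, 0, 0, 0, 0, 0]
  ]
}}

```text
time_s: 4.3
position: [0.4804, -0.2227, 0.1127]
tool_rot: [180.0, -0.0, 0.0]
force: [-0.0, 0.1, 7.8]
finger_gap: 0.0001
gripper_force: 3.4
```

Call:
{"method": "jog_arm", "body": {
  "steps": [
    [0, 0, 0.7, 0, 0, 0, 0],
    [0, 0, 0, 0, 0, 0, 0]
  ]
}}

```text
time_s: 4.55
position: [0.4804, -0.2227, 0.1126]
tool_rot: [180.0, -0.0, 0.0]
force: [-1.3, 0.2, 11.1]
finger_gap: 0.0
gripper_force: 5.6
```

Red reached its stop at TCP z of about 0.1127. Yellow next.

Call:
{"method": "jog_arm", "body": {
  "steps": [
    [0, 0, -25, 0, 0, 0, 0],
    [0, 0, -35, 0, 0, 0, 0],
    [30, -48, 0, 0, 0, 0, 0],
    [30, -48, 0, 0, 0, 0, 0],
    [31, -48, 0, 0, 0, 0, 0],
    [0, 0, 0, 0, 0, 0, 0],
    [0, 0, 0, 0, 0, 0, 0],
    [0, 0, 0, 0, 0, 0, 0]
  ]
}}

```text
time_s: 5.55
position: [0.5698, -0.0793, 0.1707]
tool_rot: [-180.0, 0.1, -0.1]
force: [0.2, -0.1, -0.2]
finger_gap: -0.0002
gripper_force: 0.0
```

Run:
```python
from plant import bot
from h import *
im=bot.get_image("scene"); c=bot.camera_model("scene")
for k,(u,v,s) in keys(im,"scene").items(): print(k,round(u,1),round(v,1),s,ray(c,u,v,.040 if k=="red" else .048).round(4))
cv2.imwrite("pics/y1.png",cv2.resize(cv2.cvtColor(im,cv2.COLOR_RGB2BGR)[100:350,170:370],None,fx=2.2,fy=2.2))
o=bot.observe();print(o["position"],o["tool_rot"],o["force"])
```

```text
red 235.0 297.5 [ 19  16 234] [ 0.4814 -0.2232  0.04  ]
yellow 271.8 230.7 [ 17  14 198] [ 0.5711 -0.0814  0.048 ]
green 252.2 144.7 [ 7  9 52] [0.5716 0.2216 0.048 ]
[ 0.56993275 -0.07950196  0.17093782] [-1.79994440e+02  8.08600805e-02 -7.50871050e-02] [-0.29179973  0.03790617  0.54320602]
```

View pics/y1.png

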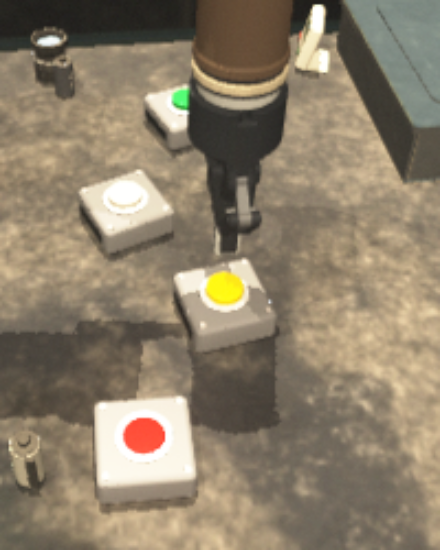

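The red key at (144,436) now sits flush and its box hasn't moved. The fingertip is over the yellow key, tip at (227,245) and cap at (225,288). I'll descend to about 0.121, then press.

Call:
{"method": "jog_arm", "body": {
  "steps": [
    [1, 0, 20, 0, 0, 0, 0],
    [0, 0, 20, 0, 0, 0, 0],
    [0, 0, 9, 0, 0, 0, 0],
    [0, 0, 0, 0, 0, 0, 0],
    [0, 0, 0, 0, 0, 0, 0]
  ]
}}

```text
time_s: 6.22
position: [0.5722, -0.0784, 0.1226]
tool_rot: [180.0, -0.0, 0.0]
force: [0.1, -0.5, 0.6]
finger_gap: -0.0002
gripper_force: 0.0
```

Call:
{"method": "jog_arm", "body": {
  "steps": [
    [0, 0, 2, 0, 0, 0, 0],
    [0, 0, 1.5, 0, 0, 0, 0],
    [0, 0, 1.5, 0, 0, 0, 0],
    [0, 0, 0, 0, 0, 0, 0]
  ]
}}

```text
time_s: 6.72
position: [0.5722, -0.0784, 0.1179]
tool_rot: [180.0, -0.0, 0.0]
force: [-1.2, -0.3, 3.1]
finger_gap: -0.0002
gripper_force: 1.4
```

Call:
{"method": "jog_arm", "body": {
  "steps": [
    [0, 0, 1.5, 0, 0, 0, 0],
    [0, 0, 1.5, 0, 0, 0, 0],
    [0, 0, 1, 0, 0, 0, 0],
    [0, 0, 0, 0, 0, 0, 0]
  ]
}}

```text
time_s: 7.22
position: [0.5722, -0.0784, 0.1135]
tool_rot: [180.0, -0.0, 0.0]
force: [0.2, 0.9, 4.8]
finger_gap: 0.0001
gripper_force: 2.1
```

Call:
{"method": "jog_arm", "body": {
  "steps": [
    [0, 0, 1, 0, 0, 0, 0],
    [0, 0, 0, 0, 0, 0, 0]
  ]
}}

```text
time_s: 7.48
position: [0.5722, -0.0784, 0.1127]
tool_rot: [180.0, -0.0, 0.0]
force: [-0.5, -0.3, 5.1]
finger_gap: 0.0002
gripper_force: 2.5
```

Call:
{"method": "jog_arm", "body": {
  "steps": [
    [0, 0, 0.8, 0, 0, 0, 0],
    [0, 0, 0, 0, 0, 0, 0]
  ]
}}

```text
time_s: 7.72
position: [0.5723, -0.0784, 0.1127]
tool_rot: [180.0, -0.0, 0.0]
force: [-1.6, 0.5, 8.9]
finger_gap: -0.0001
gripper_force: 4.7
```

Yellow is at its stop. Green next.

Call:
{"method": "jog_arm", "body": {
  "steps": [
    [0, 0, -25, 0, 0, 0, 0],
    [0, 0, -35, 0, 0, 0, 0],
    [0, -50, 0, 0, 0, 0, 0],
    [0, -51, 0, 0, 0, 0, 0],
    [1, -51, 0, 0, 0, 0, 0],
    [1, -51, 0, 0, 0, 0, 0],
    [1, -50, 0, 0, 0, 0, 0],
    [1, -50, 0, 0, 0, 0, 0],
    [0, 0, 0, 0, 0, 0, 0],
    [0, 0, 0, 0, 0, 0, 0]
  ]
}}

```text
time_s: 8.98
position: [0.5751, 0.2242, 0.1706]
tool_rot: [179.9, 0.1, 0.1]
force: [0.1, 0.2, -0.9]
finger_gap: -0.0001
gripper_force: 0.0
```

Run:
```python
from plant import bot
from h import *
im=bot.get_image("scene"); c=bot.camera_model("scene")
for k,(u,v,s) in keys(im,"scene").items(): print(k,round(u,1),round(v,1),s,ray(c,u,v,.048 if k=="green" else .040).round(4))
cv2.imwrite("pics/g1.png",cv2.resize(cv2.cvtColor(im,cv2.COLOR_RGB2BGR)[60:260,170:370],None,fx=2.8,fy=2.8))
o=bot.observe();print(o["position"],o["tool_rot"],o["force"])
```

```text
red 235.0 297.5 [ 19  16 235] [ 0.4813 -0.2232  0.04  ]
yellow 271.7 231.8 [ 16  12 143] [ 0.572  -0.0775  0.04  ]
green 254.2 144.8 [12  9 88] [0.5767 0.2207 0.048 ]
[0.57523491 0.223543   0.17075995] [1.79935145e+02 9.33917344e-02 6.58151430e-03] [ 0.20736125  0.58829992 -0.020888  ]
```

View pics/g1.png

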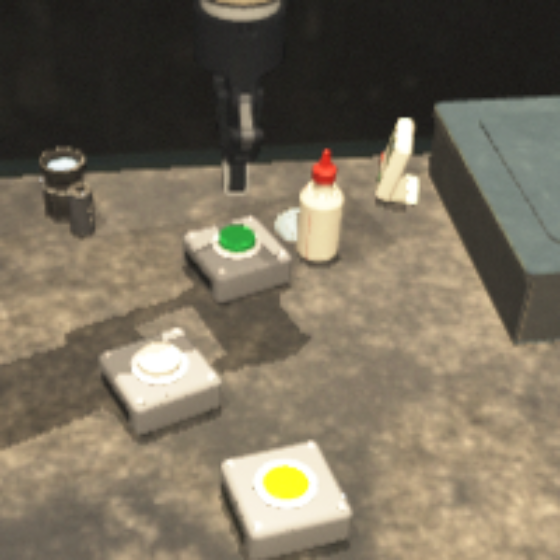

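The yellow key at (285,485) is flush. The fingertip at (235,185) is above the green cap at (237,238), and it clears the bottle at (320,220).

Call:
{"method": "jog_arm", "body": {
  "steps": [
    [1, 0, 20, 0, 0, 0, 0],
    [0, 0, 20, 0, 0, 0, 0],
    [0, 0, 9, 0, 0, 0, 0],
    [0, 0, 0, 0, 0, 0, 0],
    [0, 0, 0, 0, 0, 0, 0]
  ]
}}

```text
time_s: 9.65
position: [0.5771, 0.2247, 0.1229]
tool_rot: [-180.0, -0.0, 0.0]
force: [0.0, -0.5, 0.4]
finger_gap: -0.0002
gripper_force: 0.0
```

Call:
{"method": "jog_arm", "body": {
  "steps": [
    [0, 0, 2, 0, 0, 0, 0],
    [0, 0, 1.5, 0, 0, 0, 0],
    [0, 0, 1.5, 0, 0, 0, 0],
    [0, 0, 0, 0, 0, 0, 0]
  ]
}}

```text
time_s: 10.15
position: [0.577, 0.2248, 0.1181]
tool_rot: [-180.0, -0.0, 0.0]
force: [-0.5, 1.2, 2.6]
finger_gap: -0.0005
gripper_force: 1.3
```

Call:
{"method": "jog_arm", "body": {
  "steps": [
    [0, 0, 1.5, 0, 0, 0, 0],
    [0, 0, 1.5, 0, 0, 0, 0],
    [0, 0, 1, 0, 0, 0, 0],
    [0, 0, 0, 0, 0, 0, 0]
  ]
}}

```text
time_s: 10.65
position: [0.577, 0.2247, 0.1138]
tool_rot: [-180.0, -0.0, 0.0]
force: [-1.3, 0.4, 4.5]
finger_gap: 0.0002
gripper_force: 2.2
```

Call:
{"method": "jog_arm", "body": {
  "steps": [
    [0, 0, 1, 0, 0, 0, 0],
    [0, 0, 0, 0, 0, 0, 0]
  ]
}}

```text
time_s: 10.9
position: [0.577, 0.2248, 0.1128]
tool_rot: [-180.0, -0.0, 0.0]
force: [-0.1, 0.5, 4.6]
finger_gap: 0.0001
gripper_force: 2.3
```

Call:
{"method": "jog_arm", "body": {
  "steps": [
    [0, 0, 0.7, 0, 0, 0, 0],
    [0, 0, 0, 0, 0, 0, 0]
  ]
}}

```text
time_s: 11.15
position: [0.577, 0.2248, 0.1127]
tool_rot: [-180.0, -0.0, 0.0]
force: [-1.6, -0.2, 6.9]
finger_gap: 0.0001
gripper_force: 3.8
```

Call:
{"method": "jog_arm", "body": {
  "steps": [
    [0, 0, -25, 0, 0, 0, 0],
    [0, 0, -40, 0, 0, 0, 0],
    [0, 0, -50, 0, 0, 0, 0],
    [0, 0, 0, 0, 0, 0, 0],
    [0, 0, 0, 0, 0, 0, 0],
    [0, 0, 0, 0, 0, 0, 0],
    [0, 0, 0, 0, 0, 0, 0]
  ]
}}

```text
time_s: 12.02
position: [0.5758, 0.2243, 0.225]
tool_rot: [179.9, 0.2, 0.0]
force: [0.3, 0.4, -0.1]
finger_gap: 0.0
gripper_force: 0.0
```

Run:
```python
from plant import bot
from h import *
im=bot.get_image("scene")
cv2.imwrite("pics/f.png",cv2.resize(cv2.cvtColor(im,cv2.COLOR_RGB2BGR)[90:340,150:350],None,fx=2.2,fy=2.2))
```

```text
(no output)
```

View pics/f.png

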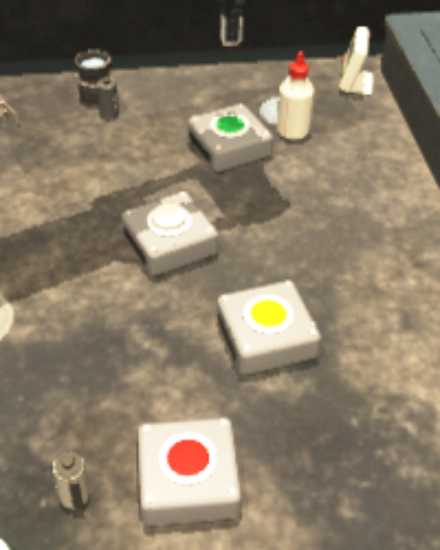

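Red (188,457), yellow (268,314) and green (231,124) are flush. White (170,218) is still up, and the bottle and cassette stand where they were.

```bash
python3 -c "
from plant import bot
print(bot.sign_off())"
```

```text
the job is handed in; nothing more can be done
None
```

I pressed the red, yellow and green keys down to their stops in that order, peaking at about 11 N; the last picture shows the white key still up and nothing visibly moved; I handed the job in at about 12 s, and sign-off returned no verdict.

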